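# Pump up the press lubricator

## Task

Oil the printing press's guides with its hand lubricator: with the fingertips, push the spring plunger's round knob down in full strokes, letting it spring back up each time, until the steel indicator pin on top of the distributor block has popped fully out. Then take the hand away, leaving the plunger up and the pin out. Push on the top of the knob only - do not grip it, do not touch the pin, and leave the other things on the bench where they stand.

Things in the scene. Friction and masses are not known exactly. Their poses are not given: they have to be found in the camera images.
- lubricator: Hand oil lubricator, bolted to the bench: grey base plate 160 x 280 x 10 mm with a translucent oil reservoir (+y half; aluminium cover, its top 129 mm up) and an aluminium distributor block with three brass outlets (-y half; top 92 mm up). Origin: centre of the plate's underside, on the bench; x, y along its short and long sides, z up. Nothing on it is higher than the plunger's knob.
- knob_top (a point): Centre of the top face of the spring plunger's knob, to be pushed; moves with it. Plunger up, it is 205 mm above the bench, at x 0, y +28 mm of the lubricator. The knob is a black plastic disc, 49 mm across and 19 mm high, on a steel stem with a coil spring above the aluminium pump barrel; its top is a raised flat disc 45 mm across.
- plunger (a joint): Plunger travel: 0 = fully up, 0.020 m = fully down on its stop (vertical stroke of 20 mm). Its spring brings it back up when let go; pushing takes 5 to 15 N. Full strokes (18 mm or more) from the top deliver oil; short ones little or nothing.
- knob_rim: The side wall of the knob: black cylinder 49 mm across, 14 mm high, its top edge 5 mm below knob_top; not to be gripped. Origin: centre of its underside.
- pin (a joint): How far the indicator pin is out: 0 = in (tip 1 mm above its collar), 0.016 m = fully out (tip 17 mm above the collar). It stays in for the first strokes, then comes straight up by 2 to 10 mm a stroke, and stays out when the plunger returns. In all it takes 4 to 8 full strokes (varies); more do no harm.
- pin_tip (a point): Tip of the steel indicator pin, 10 mm in diameter, in a brass hexagon housing on top of the distributor block, at x 0, y -88 mm of the lubricator; 116 mm above the bench when in, 132 mm when fully out. Not to be touched.
- filler_cap_top (a point): Top of the reservoir's filler cap, a black ribbed cap 42 mm across beside the plunger on the same cover, 151 mm above the bench, at x 0, y +95 mm of the lubricator. Fixed; not the plunger and no part of the job.
- oil_bottle: Loose white oil bottle with a black cap, standing, 60 mm across and 150 mm high, close beside the lubricator; leave alone. Origin: centre of its underside.
- ink_jar: Loose white ink jar, standing, 84 mm across and 85 mm high, close beside the lubricator; leave alone. Origin: centre of its underside.
- wrench: Loose steel wrench, 170 mm long, lying in front of the lubricator; leave alone. Origin: its middle, on the bench.
- tape_roll: Loose roll of paper tape, lying flat, 96 mm across and 36 mm high, behind the lubricator; leave alone. Origin: centre of its underside.
- ink_knife: Loose ink knife (spatula), 270 mm long, lying at the left of the bench; leave alone. Origin: near its middle, on the bench.
- mix_cup: Loose black mixing cup, standing, 84 mm across and 95 mm high, at the right; leave alone. Origin: centre of its underside.
- squeegee: Loose wooden squeegee with a rubber blade, 250 mm long, lying at the right; leave alone. Origin: near its middle, on the bench.

How it is judged:
On the way, in this order (a step that is already met when the one before it is completed fails the run):
1. the plunger is pushed down for a first stroke (value of joint plunger above 0.014 m), for 0.02 s.
2. it is let up again, the pin not yet out (value of joint plunger below 0.006 m and value of joint pin below 0.0145 m), for 0.02 s.
3. it is pushed down again (value of joint plunger above 0.014 m), for 0.02 s.
4. the indicator pin has popped fully out (value of joint pin above 0.0145 m), for 0.05 s.
At the end, for the whole second after the job is handed in: The indicator pin stands at least 14.5 mm out (of 16), the plunger is back up within 2 mm of its top, and every loose thing is within 20 mm of where it stood (value of joint pin above 0.0145 m and value of joint plunger below 0.002 m and distance of each of oil_bottle, ink_jar, wrench, tape_roll, ink_knife, mix_cup, squeegee from where it was at the start of the episode below 0.02 m); the robot touches nothing.
It fails at once if the indicator pin is touched or pulled by the robot (contact force between any of the fingers, the arm and pin above 1 N).
It fails at once if the knob is gripped or pushed by its side instead of its top (contact force between the fingers and knob_rim above 6 N).
It fails at once if a loose thing is lifted, carried, pushed away or knocked over (distance of any of oil_bottle, ink_jar, wrench, tape_roll, ink_knife, mix_cup, squeegee from where it was at the start of the episode above 0.03 m or angle between any of oil_bottle, ink_jar, wrench, tape_roll, ink_knife, mix_cup, squeegee's own z axis and vertical above 0.5 rad).
It also fails if it takes over 54 s, if anything falls off the work surface, if the arm or the gripper's body presses on something with over 40 N, if the wrist force passes 120 N, or if a joint passes its speed limit or range.

## Robot

A 6-joint arm with a two-finger parallel gripper is mounted at the origin on the work surface. World frame = base frame: x ahead of the robot, y to its left, z up, the work surface at z = 0. Lengths are in m, angles in rad, forces in N, time in s.
With the tool pointing down it reaches from about 0.325 to 0.775 m from the base axis. Payload 5.5 kg.
Tool frame: the origin (TCP) lies on the centre line of the jaws, within the pads' length; the fingertips stand env.tip_reach ahead of it and the grasp point (between the pads) lies 8 mm behind it (env.tip_reach is the distance from the TCP to the fingertips, in m); z points along the fingers, x is the direction in which the jaws open and shut, and the axes are right-handed (so a half turn about z gives the same grasp; the last joint's range is limited). The gripper opens to 88 mm and grips with 3 to 60 N. Pads are 20 mm wide; open, the fingers measure 115 mm over their backs; the gripper's body (75 mm by 178 mm) begins 61 mm behind the grasp point.
Start: joints at [-1.18, 0.091, 1.231, -0, 1.82, -0.057], TCP at [0.26, -0.541, 0.201] pointing down, gripper open.
Joint ranges: [-2.87, 2.87], [-0.86, 2.18], [0.17, 2.46], [-1.51, 4.65], [0.06, 2.69], [-2.65, 2.65]. Speed limits (rad/s): [2.57, 2.57, 3.01, 3.14, 3.14, 3.14].

## Interface

Orientations are given as a 3x3 rotation matrix whose columns are the frame's x, y, z axes.
In Python, from plant import env, viewer, order gives the robot as it stands.
- The arm moves only by the tool send_rows, never from a script. Its argument "increments" is a list that holds one entry, the list of rows, each a list of 7 numbers: the shift along the tool's x, y, z in cm, then the turn, a rotation vector about the tool's x, y, z in rad, then the finger opening in cm, from 0 to 8.78. In form: [[[dx, dy, dz, wx, wy, wz, claw], ...]]. A call has 1 to 5 rows; each row is the pose to reach, as a shift and turn from the pose commanded when the call began, along the tool's axes at that moment; what a row does not reach only later rows make up. A row lasts 1/10 s, in which the tool goes at most 50 mm and 8.59 degrees, less where a joint would pass 70% of its speed; a pose out of reach is approached as far as the arm can. A call with a gripper value outside its range is refused whole. The fingers move at their own pace and stop on an object; "newtons" is the grip in N (left out, the last holds). Time passes only in rows, so rows that repeat a pose let the fingers close. It gives the time, the measured TCP pose, the force and the opening at its end, in the units of the state.
- env.sense(): the state, without advancing time (a new reading comes with each control period).
- viewer.snapshot(name): name is "side" or "top"; returns the picture (420x560x3 uint8, red, green, blue); there is no depth.
- viewer.camera_model(name): a dict with "fx", "fy", "cx", "cy" (pixels), "eye" and "rotation" of the camera in the world. Camera axes: x right, y down, z forward; pixel columns grow to the right and rows downward; lengths in m; the calibration is good to about 2 mm. A picture is of the moment at which its call begins. camera_model takes no time and is no camera call.
- order.job_done(): hands the job in, once; it reports no verdict.
Trained networks look in the newest picture that a camera, given by its name, has taken for a name from the list of things; names that differ only in an ending like _2 or _b are one class to them, and where a whole thing is asked for, a point or a joint stands for the part that bears it (a point fixed in the world has none). Each returns a list of dicts, best first, with "conf" (0 to 1); they miss things now and then, are a little off and sometimes report something else, mostly with a low value. They report only what shows in the picture. A call takes as long as a camera call.
- viewer.search_frame(target, camera): "point" ([x, y, z] in m, in world coordinates, good to about 4 mm: the middle of the surface that is visible of it).
The state is a dict: "time_s": time; "q": joint angles; "qvel": joint speeds; "effort": joint torques, N m; "ee_pos": TCP position; "tool_rot": TCP orientation; "contact_force": force on the tool from outside, world axes, zero at the start; "moment": the same for the moment, N m; "grip_width": opening from 0.0 (shut) to 1.0 (fully open).
Only numpy, scipy, OpenCV 4.12 (cv2) and the standard library are available. Lean on these libraries where they do the work, as an engineer would, in place of code of your own. Each camera call takes 0.05 s, during which the arm holds its last target.

## Working session

There is one attempt and no reset: what is moved stays moved. The work goes in short steps, Python scripts to look and compute and a tool call to move; the robot and the scene stay as the last step left them, time stands still between calls to the robot, and variables do not carry over. Pictures are saved under pics/ and viewed, and the job is handed in when it is done.

Besides the shell and the picture viewer there is one more tool, called after "Emit:" as name(argument=value, ...), one argument or row to a line, values as JSON. send_rows: Moves the arm, as the interface text tells. Its arguments: {"type":"object","properties":{"increments":{"type":"array","items":{"type":"array","items":{"type":"array","items":{"type":"number"}}}},"newtons":{"type":"number"}},"required":["increments"]}

```bash
mkdir -p pics; ls; python3 - <<'E'
from plant import env, viewer, order
import cv2,numpy as np
print(env.tip_reach)
s=env.sense(); print(s['time_s'],s['ee_pos'],s['tool_rot'],s['grip_width'],s['contact_force'])
for c in("side","top"):
    im=viewer.snapshot(c); cv2.imwrite(f"pics/{c}0.png",im[:,:,::-1])
    m=viewer.camera_model(c); print(c,m)
for t in("knob_top","lubricator","pin_tip","filler_cap_top"):
    for c in("side","top"):
        print(t,c,[(np.round(d['point'],3),round(d['conf'],2)) for d in viewer.search_frame(t,c)][:3])
E
```

```text
pics
0.011
0.0 [ 0.25964564 -0.5405303   0.1995832 ] [[ 4.32980445e-01 -9.01402981e-01 -7.74547645e-04]
 [-9.01401126e-01 -4.32981128e-01  1.83128027e-03]
 [-1.98608601e-03 -9.47304281e-05 -9.99998023e-01]] 0.9977793898983766 [0.50921549 0.57071105 0.69722691]
side {'fx': 520.5149682339827, 'fy': 520.5149682339827, 'cx': 280.0484426169701, 'cy': 209.14420668774363, 'eye': array([-0.169657  , -0.90598764,  1.11355135]), 'rotation': array([[ 0.78562886, -0.40697269,  0.46600486],
       [-0.61859658, -0.50305116,  0.60355431],
       [-0.01120584, -0.76243869, -0.64696342]])}
top {'fx': 478.934737155336, 'fy': 478.934737155336, 'cx': 275.2260282145558, 'cy': 221.25385406450232, 'eye': array([ 0.20083932, -0.0278825 ,  1.5826001 ]), 'rotation': array([[ 0.03452973, -0.97744281,  0.20835847],
       [-0.99940287, -0.03403519,  0.00595922],
       [ 0.00126672, -0.20843982, -0.97803437]])}
knob_top side [(array([0.192, 0.417, 0.013]), 0.67)]
knob_top top [(array([ 0.527, -0.015,  0.205]), 0.7)]
lubricator side [(array([ 0.505, -0.122,  0.016]), 0.73)]
lubricator top [(array([ 0.508, -0.041,  0.092]), 0.65)]
pin_tip side []
pin_tip top []
filler_cap_top side [(array([ 0.503, -0.119,  0.011]), 0.67), (array([ 0.485, -0.25 ,  0.039]), 0.18)]
filler_cap_top top [(array([ 0.507, -0.04 ,  0.091]), 0.93)]
```

View pics/side0.png

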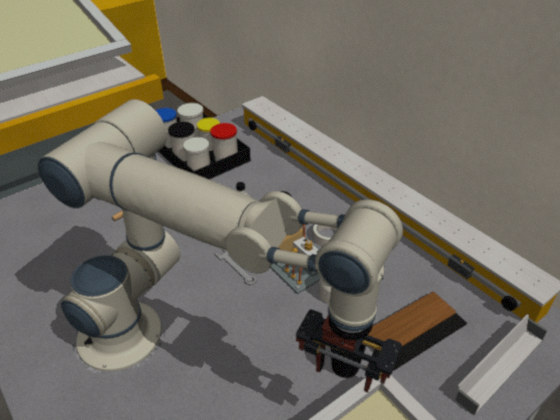

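View pics/top0.png

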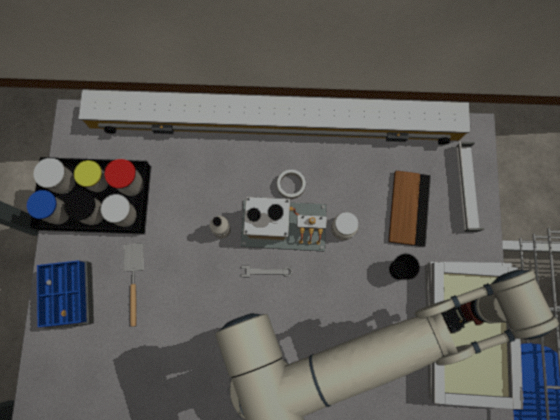

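The top view shows the lubricator around (285,222). The reservoir cover with two dark discs, at (254,214) and (275,212), is on the left and the distributor is on the right. I'll enlarge it and back-project.

```bash
cat > h.py <<'E'
import numpy as np
from plant import env, viewer, order
def proj(c,p):
    m=viewer.camera_model(c); v=m['rotation'].T@(np.array(p)-m['eye']); return np.array([m['fx']*v[0]/v[2]+m['cx'],m['fy']*v[1]/v[2]+m['cy']])
def back(c,u,v,z):
    m=viewer.camera_model(c); d=m['rotation']@np.array([(u-m['cx'])/m['fx'],(v-m['cy'])/m['fy'],1]); return m['eye']+d*(z-m['eye'][2])/d[2]
E
python3 - <<'E'
from h import *
import cv2
im=cv2.imread('pics/top0.png')
x0,y0=195,160
cv2.imwrite('pics/topz.png',cv2.resize(im[y0:y0+130,x0:x0+175],None,fx=4.5,fy=4.5,interpolation=cv2.INTER_CUBIC))
for n,u,v,z in(('knob',275,212,.205),('cap',254,214,.151),('pin',311,221,.116)):print(n,back('top',u,v,z).round(3))
print(proj('top',[.527,-.015,.205]))
E
```

```text
knob [ 0.522 -0.018  0.205]
cap [0.526 0.047 0.151]
pin [ 0.518 -0.131  0.116]
[274.08988283 210.39349549]
```

View pics/topz.png

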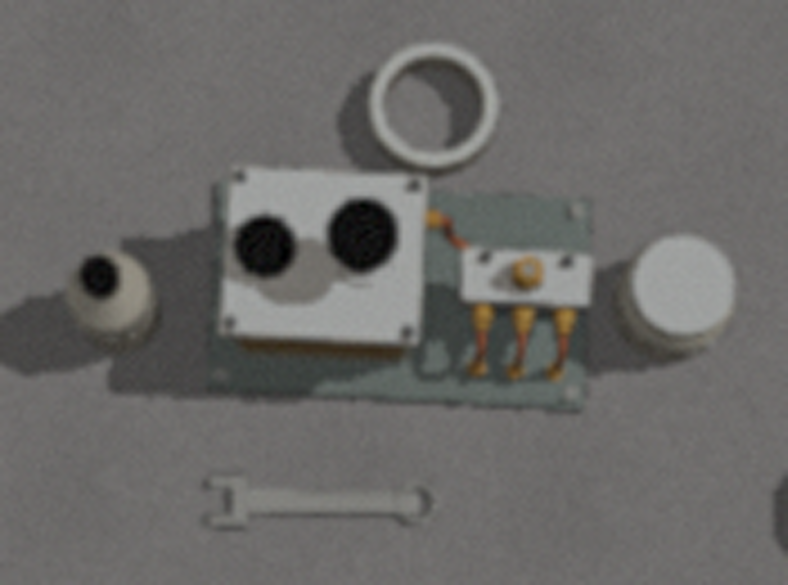

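Back-projection gives the knob at about (0.525, -0.017). The knob–cap spacing (67 mm) and the knob–pin spacing (about 115 mm) match the description. The network's "filler_cap" answers are off and I'm ignoring them. Next I'll rise, close the fingers and travel over the knob.

Emit:
send_rows(
  increments=[
    [[0, 0, -4, 0, 0, 0, 0], [0, 0, -8, 0, 0, 0, 0], [-3, -3.9, -8, 0, 0, 0, 0], [-6, -7.8, -8, 0, 0, 0, 0], [-9, -11.7, -8, 0, 0, 0, 0]],
  ],
  newtons=20,
)

```text
time_s: 1.0
ee_pos: [0.3268, -0.408, 0.2809]
tool_rot: [[0.432, -0.902, 0.001], [-0.902, -0.432, -0.0], [0.001, -0.0, -1.0]]
contact_force: [1.6, 0.2, -0.2]
grip_width: 0.584
```

Emit:
send_rows(
  increments=[
    [[-3, -3.9, 0, 0, 0, 0, 0], [-6, -7.8, 0, 0, 0, 0, 0], [-9, -11.7, 0, 0, 0, 0, 0], [-12, -15.6, 0, 0, 0, 0, 0], [-15, -19.5, 0, 0, 0, 0, 0]],
  ],
)

```text
time_s: 1.5
ee_pos: [0.4376, -0.1876, 0.281]
tool_rot: [[0.433, -0.902, 0.001], [-0.902, -0.433, -0.0], [0.001, -0.001, -1.0]]
contact_force: [0.7, -0.2, 0.2]
grip_width: 0.131
```

Emit:
send_rows(
  increments=[
    [[-3, -3.9, 0, 0, 0, 0, 0], [-6, -7.8, 0, 0, 0, 0, 0], [-9, -11.7, 0, 0, 0, 0, 0], [-11.7, -15.4, 0, 0, 0, 0, 0], [-11.7, -15.4, 0, 0, 0, 0, 0]],
  ],
)

```text
time_s: 2.0
ee_pos: [0.5265, -0.0126, 0.2797]
tool_rot: [[0.439, -0.899, -0.001], [-0.899, -0.439, 0.002], [-0.002, 0.0, -1.0]]
contact_force: [-0.0, 0.2, -0.5]
grip_width: 0.001
```

```bash
python3 - <<'E'
from h import *
import cv2
for c in("side","top"):
    im=viewer.snapshot(c)
    p=proj(c,[.525,-.017,.205]); print(c,p)
    x,y=int(p[0])-60,int(p[1])-55
    z=cv2.resize(im[y:y+110,x:x+120,::-1],None,fx=4,fy=4,interpolation=cv2.INTER_CUBIC)
    cv2.imwrite(f"pics/{c}1.png",z)
s=env.sense();print(s['time_s'],s['ee_pos'])
a,b=[cv2.imread(f'pics/{c}1.png') for c in('side','top')]
cv2.imwrite('pics/both1.png',cv2.resize(np.hstack([a,b]),(800,366)))
E
```

```text
side [282.20479814 195.77318697]
top [274.74272404 211.07494077]
2.1 [ 0.52534564 -0.01651378  0.28045726]
```

View pics/both1.png

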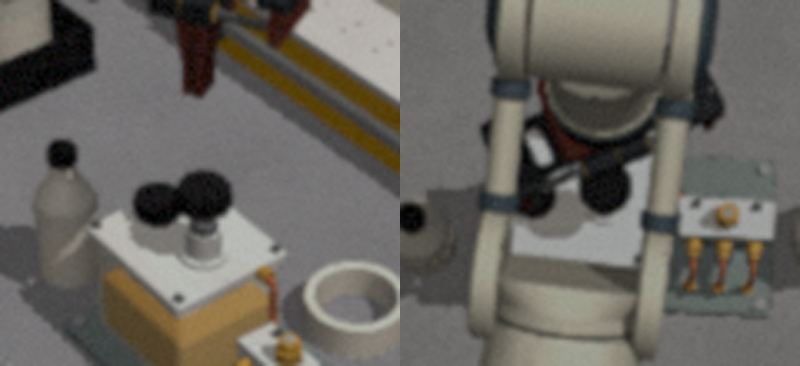

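```bash
python3 - <<'E'
from h import *
import cv2
print(proj('side',[.5253,-.0165,.2695]))
print(back('side',283.3,196.8,.205), back('top',275.4,211.8,.205))
cv2.imwrite('pics/side2.png',cv2.resize(viewer.snapshot('side')[100:240,200:390,::-1],None,fx=4,fy=4,interpolation=cv2.INTER_CUBIC))
E
```

```text
[281.97341817 177.04666947]
[ 0.52454092 -0.02247292  0.205     ] [ 0.52286948 -0.01901644  0.205     ]
```

View pics/side2.png

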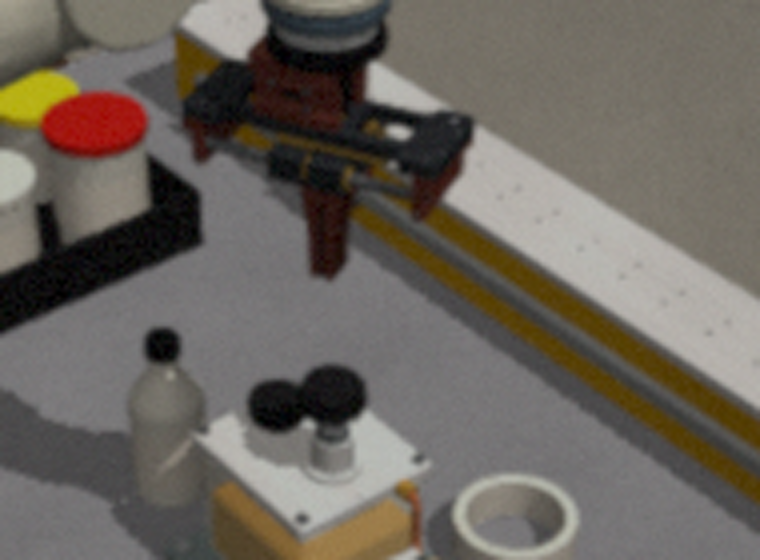

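The closed fingertips appear at side px (281.7,168), but I predicted row 177. That disagrees, so I'll check it before descending.

```bash
python3 - <<'E'
from h import *
import cv2
p=np.array([.25965,-.54053,.19958]);X=np.array([.433,-.9014,0])
for s in(-1,1): print('open tips side0',[proj('side',p+s*o*X+[0,0,-.011]).round(1) for o in(.044,.0575)])
print('top pred tip',proj('top',[.5253,-.0165,.2695]), 'side heights',[ (z,proj('side',[.5253,-.0165,z]).round(1)) for z in (.29,.30,.31)])
im=cv2.imread('pics/side0.png'); cv2.imwrite('pics/side0z.png',cv2.resize(im[280:410,270:430],None,fx=4,fy=4,interpolation=cv2.INTER_CUBIC))
t=viewer.snapshot('top'); cv2.imwrite('pics/top2.png',cv2.resize(t[150:260,210:350,::-1],None,fx=5,fy=5,interpolation=cv2.INTER_CUBIC))
E
```

```text
open tips side0 [array([321.4, 377.5]), array([315.1, 374.9])]
open tips side0 [array([363.6, 395.2]), array([370.3, 398. ])]
top pred tip [274.57578534 205.7277541 ] side heights [(0.29, array([281.9, 170.9])), (0.3, array([281.9, 167.9])), (0.31, array([281.8, 164.8]))]
```

View pics/side0z.png

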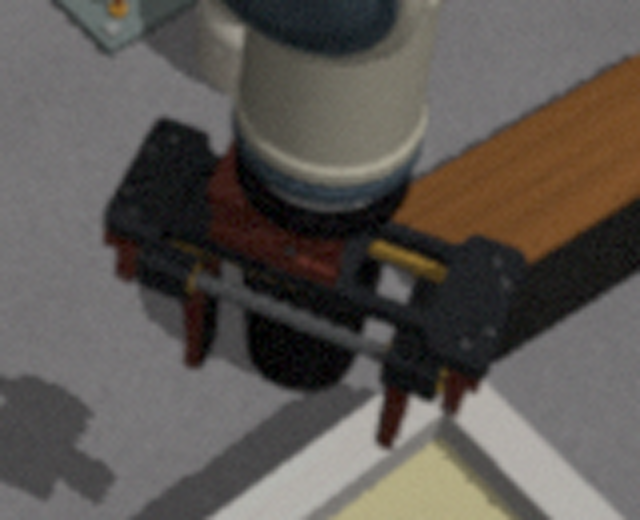

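View pics/top2.png

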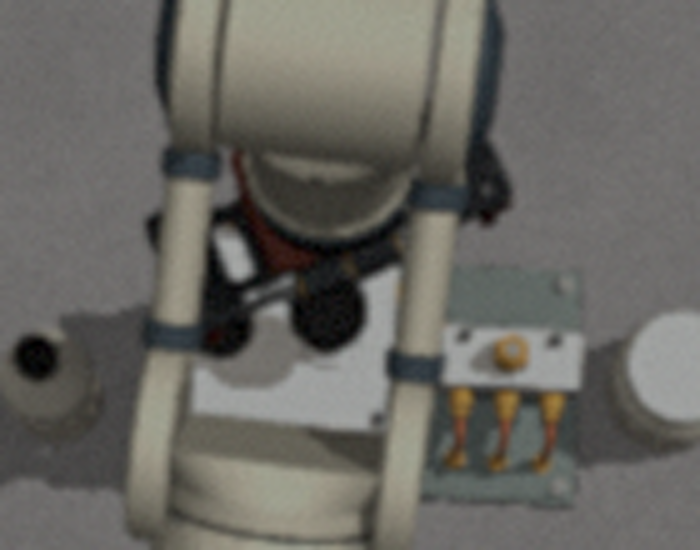

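Emit:
send_rows(
  increments=[
    [[0.2, 0.2, 2, 0, 0, 0, 0], [0.2, 0.2, 4, 0, 0, 0, 0], [0.2, 0.2, 5.5, 0, 0, 0, 0], [0.2, 0.2, 5.5, 0, 0, 0, 0]],
  ],
)

```text
time_s: 2.6
ee_pos: [0.523, -0.0215, 0.2236]
tool_rot: [[0.431, -0.903, -0.004], [-0.903, -0.431, 0.0], [-0.002, 0.003, -1.0]]
contact_force: [0.3, 0.6, 0.1]
grip_width: 0.005
```

```bash
python3 - <<'E'
from h import *
import cv2
s=env.sense();print(s['time_s'],s['ee_pos'],s['contact_force'],proj('side',s['ee_pos']-[0,0,.011]))
a=cv2.resize(viewer.snapshot('side')[140:240,230:330,::-1],None,fx=4,fy=4,interpolation=cv2.INTER_CUBIC)
b=cv2.resize(viewer.snapshot('top')[160:260,225:325,::-1],None,fx=4,fy=4,interpolation=cv2.INTER_CUBIC)
cv2.imwrite('pics/both3.png',np.hstack([a,b]))
E
```

```text
2.6 [ 0.5230406  -0.02152515  0.22356864] [0.33113789 0.5731058  0.14599057] [282.64248366 194.71871749]
```

View pics/both3.png

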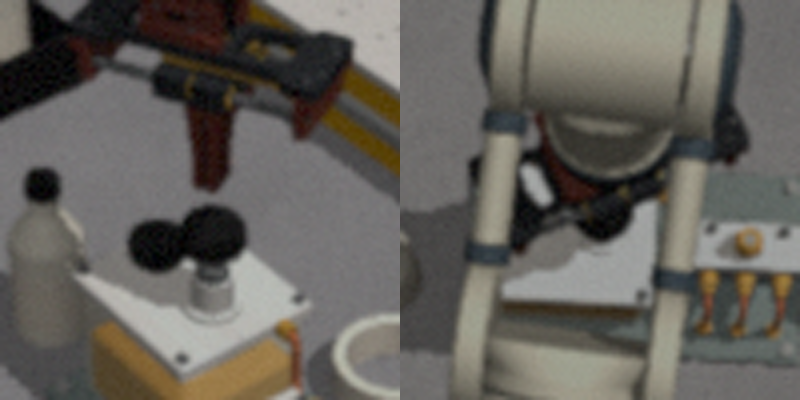

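The fingertips, at about (282,187), are directly above the knob, which is at (284,196). The sideways match rules out a lateral error, so any mismatch is in height only. I'll descend slowly by force.

Emit:
send_rows(
  increments=[
    [[-0.1, 0, 0.4, 0, 0, 0, 0], [-0.1, 0, 0.8, 0, 0, 0, 0], [-0.1, 0, 1.2, 0, 0, 0, 0], [-0.1, 0, 1.2, 0, 0, 0, 0]],
  ],
)

```text
time_s: 3.1
ee_pos: [0.5237, -0.019, 0.2131]
tool_rot: [[0.433, -0.901, -0.001], [-0.901, -0.433, 0.0], [-0.0, 0.001, -1.0]]
contact_force: [0.2, -0.8, -0.9]
grip_width: 0.004
```

Emit:
send_rows(
  increments=[
    [[0, 0, 0.5, 0, 0, 0, 0], [0, 0, 1.0, 0, 0, 0, 0], [0, 0, 1.0, 0, 0, 0, 0]],
  ],
)

```text
time_s: 3.4
ee_pos: [0.5236, -0.019, 0.2026]
tool_rot: [[0.433, -0.901, -0.002], [-0.901, -0.433, 0.0], [-0.001, 0.001, -1.0]]
contact_force: [-0.2, 0.4, 0.1]
grip_width: 0.008
```

```bash
python3 - <<'E'
from h import *
import cv2
s=env.sense();print(s['time_s'],s['ee_pos'],s['contact_force'])
a=cv2.resize(viewer.snapshot('side')[140:240,230:330,::-1],None,fx=5,fy=5,interpolation=cv2.INTER_CUBIC)
cv2.imwrite('pics/side4.png',a)
E
```

```text
3.4 [ 0.52356756 -0.01896482  0.20257376] [-0.17666884  0.38051371  0.11040937]
```

View pics/side4.png

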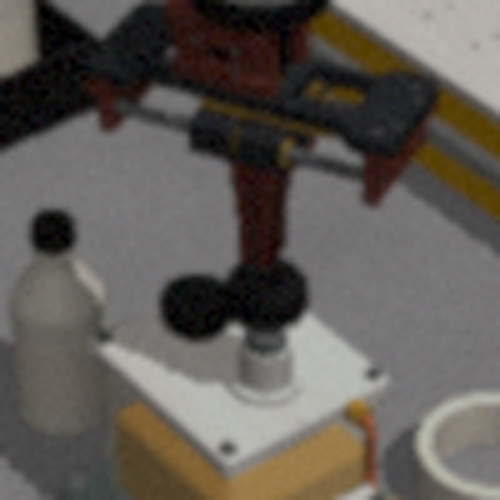

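Emit:
send_rows(
  increments=[
    [[0, 0, 0.4, 0, 0, 0, 0], [0, 0, 0.8, 0, 0, 0, 0], [0, 0, 0.8, 0, 0, 0, 0]],
  ],
)

```text
time_s: 3.75
ee_pos: [0.5236, -0.019, 0.1949]
tool_rot: [[0.433, -0.901, -0.001], [-0.901, -0.433, 0.0], [-0.001, 0.001, -1.0]]
contact_force: [-0.3, -0.1, -0.2]
grip_width: 0.004
```

```bash
python3 - <<'E'
from h import *
import cv2
s=env.sense();print(s['time_s'],s['ee_pos'],s['contact_force'])
a=cv2.resize(viewer.snapshot('side')[160:220,250:320,::-1],None,fx=9,fy=9,interpolation=cv2.INTER_CUBIC)
cv2.imwrite('pics/side5.png',a)
E
```

```text
3.75 [ 0.52363742 -0.01902997  0.19487906] [-0.25731394 -0.13110685 -0.1845286 ]
```

View pics/side5.png

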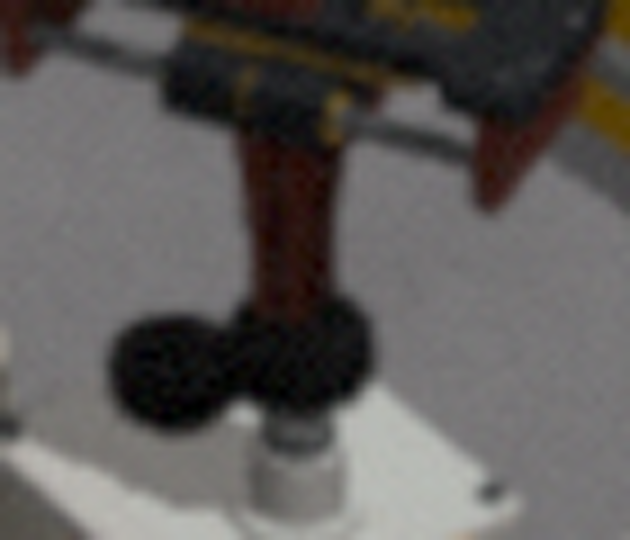

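The fingertips now overlap the knob's top disc from above, with the tip at about (282,195.5) and the disc's centre at about (284,198). I'll shift 2–3 mm to the right and keep going down by force.

Emit:
send_rows(
  increments=[
    [[0.25, -0.1, 0, 0, 0, 0, 0], [0.25, -0.1, 0.3, 0, 0, 0, 0], [0.25, -0.1, 0.6, 0, 0, 0, 0], [0.25, -0.1, 0.6, 0, 0, 0, 0]],
  ],
)

```text
time_s: 4.2
ee_pos: [0.5257, -0.0209, 0.189]
tool_rot: [[0.433, -0.901, -0.001], [-0.901, -0.433, 0.0], [-0.001, 0.001, -1.0]]
contact_force: [0.6, -0.3, -0.0]
grip_width: 0.01
```

Emit:
send_rows(
  increments=[
    [[0, 0, 0.3, 0, 0, 0, 0], [0, 0, 0.6, 0, 0, 0, 0], [0, 0, 0.6, 0, 0, 0, 0]],
  ],
)

```text
time_s: 4.5
ee_pos: [0.5259, -0.0209, 0.1835]
tool_rot: [[0.433, -0.901, 0.0], [-0.901, -0.433, -0.0], [0.0, -0.0, -1.0]]
contact_force: [-0.2, -0.4, 1.1]
grip_width: 0.002
```

```bash
python3 - <<'E'
from h import *
import cv2
a=cv2.resize(viewer.snapshot('side')[160:220,250:320,::-1],None,fx=9,fy=9,interpolation=cv2.INTER_CUBIC)
cv2.imwrite('pics/side6.png',np.clip(a.astype(float)*1.8,0,255))
s=env.sense();print(s['time_s'],s['ee_pos'],s['contact_force'])
E
```

```text
4.55 [ 0.5258528  -0.02083289  0.1836966 ] [ 0.11538395 -0.69976923  0.33857489][ WARN:0@0.858] global loadsave.cpp:1063 imwrite_ Unsupported depth image for selected encoder is fallbacked to CV_8U.
```

View pics/side6.png

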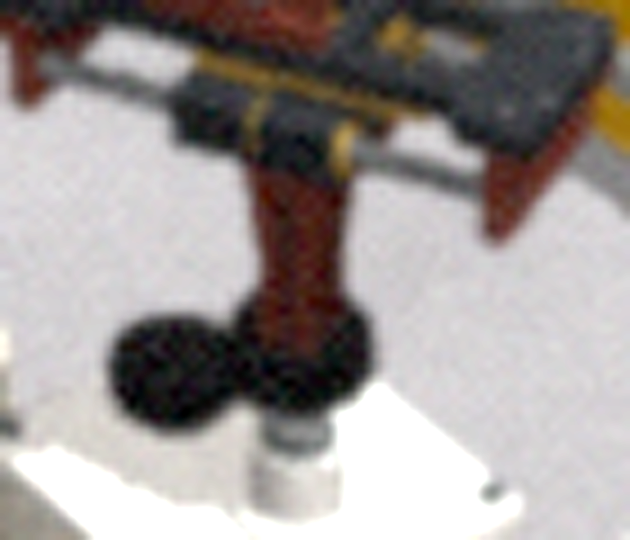

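The tip is centred on the disc at zoom (297,350), just about at contact. Going down further.

Emit:
send_rows(
  increments=[
    [[0, 0, 0.3, 0, 0, 0, 0], [0, 0, 0.6, 0, 0, 0, 0], [0, 0, 0.6, 0, 0, 0, 0]],
  ],
)

```text
time_s: 4.85
ee_pos: [0.5261, -0.0209, 0.1787]
tool_rot: [[0.433, -0.901, 0.002], [-0.901, -0.433, -0.0], [0.001, -0.001, -1.0]]
contact_force: [-1.2, -0.0, 4.3]
grip_width: 0.002
```

Contact at TCP z of about 0.181. Now I'll press down carefully to find the stop.

Emit:
send_rows(
  increments=[
    [[0, 0, 0.5, 0, 0, 0, 0], [0, 0, 1.0, 0, 0, 0, 0], [0, 0, 1.5, 0, 0, 0, 0], [0, 0, 1.5, 0, 0, 0, 0]],
  ],
)

```text
time_s: 5.25
ee_pos: [0.5261, -0.0209, 0.1644]
tool_rot: [[0.433, -0.901, 0.002], [-0.901, -0.433, -0.0], [0.001, -0.002, -1.0]]
contact_force: [-2.9, 0.1, 8.1]
grip_width: 0.005
```

Emit:
send_rows(
  increments=[
    [[0, 0, 0.2, 0, 0, 0, 0], [0, 0, 0.4, 0, 0, 0, 0], [0, 0, 0.4, 0, 0, 0, 0]],
  ],
)

```text
time_s: 5.55
ee_pos: [0.5262, -0.0209, 0.1633]
tool_rot: [[0.433, -0.901, 0.005], [-0.901, -0.433, -0.001], [0.003, -0.004, -1.0]]
contact_force: [-6.9, 1.0, 18.6]
grip_width: 0.007
```

Emit:
send_rows(
  increments=[
    [[0, 0, 0.2, 0, 0, 0, 0], [0, 0, 0.3, 0, 0, 0, 0], [0, 0, 0.3, 0, 0, 0, 0]],
  ],
)

```text
time_s: 5.85
ee_pos: [0.5264, -0.0209, 0.1632]
tool_rot: [[0.433, -0.901, 0.007], [-0.901, -0.433, -0.001], [0.004, -0.006, -1.0]]
contact_force: [-11.4, 0.6, 30.0]
grip_width: 0.006
```

It is on the stop at z 0.163, which is 20 mm below contact, with 30 N. Releasing, then full strokes.

Emit:
send_rows(
  increments=[
    [[0, 0, -1.5, 0, 0, 0, 0], [0, 0, -3.2, 0, 0, 0, 0], [0, 0, -3.2, 0, 0, 0, 0], [0, 0, -3.2, 0, 0, 0, 0]],
  ],
)

```text
time_s: 6.25
ee_pos: [0.5259, -0.0209, 0.1871]
tool_rot: [[0.433, -0.901, -0.0], [-0.901, -0.433, 0.0], [-0.0, 0.0, -1.0]]
contact_force: [-0.7, -0.1, -0.1]
grip_width: 0.009
```

```bash
cat > look.py <<'E'
import sys,cv2
from h import *
n=sys.argv[1]
a=viewer.snapshot('side')[150:290,240:350,::-1]; b=viewer.snapshot('top')[190:250,260:350,::-1]
a=cv2.resize(a,None,fx=4,fy=4,interpolation=cv2.INTER_CUBIC); b=cv2.resize(b,None,fx=3.9,fy=3.9,interpolation=cv2.INTER_CUBIC)
c=np.zeros((560,800,3),np.uint8); c[:a.shape[0],:a.shape[1]]=a; c[:b.shape[0],445:445+b.shape[1]]=b[:, :355]
cv2.imwrite(f'pics/look{n}.png',cv2.convertScaleAbs(c,alpha=1.4))
s=env.sense();print(s['time_s'],s['ee_pos'],s['contact_force'])
E
python3 look.py 1
```

```text
6.35 [ 0.5254454  -0.0208122   0.18604959] [-0.03009012  0.03671805 -0.25373987]
```

View pics/look1.png

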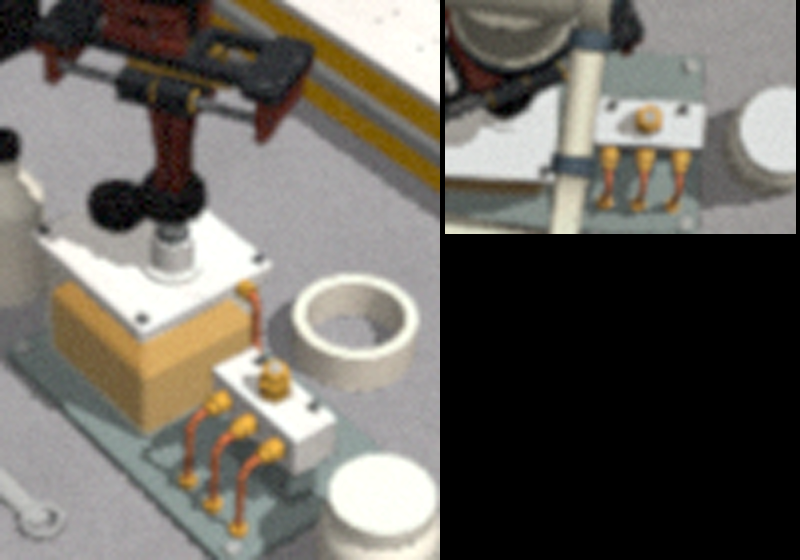

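The knob is back up. The pin is still in, on the brass hexagon at look (276,375). Now repeated strokes.

Emit:
send_rows(
  increments=[
    [[0, 0, 1.4, 0, 0, 0, 0], [0, 0, 2.9, 0, 0, 0, 0], [0, 0, 2.9, 0, 0, 0, 0], [0, 0, 2.9, 0, 0, 0, 0]],
  ],
)

```text
time_s: 6.75
ee_pos: [0.5264, -0.0209, 0.1633]
tool_rot: [[0.433, -0.901, 0.006], [-0.901, -0.433, -0.001], [0.003, -0.005, -1.0]]
contact_force: [-6.0, 0.9, 22.8]
grip_width: 0.003
```

Emit:
send_rows(
  increments=[
    [[0, 0, -1.5, 0, 0, 0, 0], [0, 0, -2.9, 0, 0, 0, 0], [0, 0, -2.9, 0, 0, 0, 0], [0, 0, -2.9, 0, 0, 0, 0]],
  ],
)

```text
time_s: 7.15
ee_pos: [0.5257, -0.0209, 0.1867]
tool_rot: [[0.433, -0.901, -0.001], [-0.901, -0.433, 0.0], [-0.001, 0.001, -1.0]]
contact_force: [-0.1, -0.0, -1.0]
grip_width: 0.006
```

Emit:
send_rows(
  increments=[
    [[0, 0, 1.4, 0, 0, 0, 0], [0, 0, 2.9, 0, 0, 0, 0], [0, 0, 2.9, 0, 0, 0, 0], [0, 0, 2.9, 0, 0, 0, 0]],
  ],
)

```text
time_s: 7.55
ee_pos: [0.5266, -0.0209, 0.1633]
tool_rot: [[0.433, -0.901, 0.006], [-0.901, -0.433, -0.001], [0.003, -0.005, -1.0]]
contact_force: [-5.2, 0.9, 24.3]
grip_width: 0.004
```

Emit:
send_rows(
  increments=[
    [[0, 0, -1.5, 0, 0, 0, 0], [0, 0, -2.9, 0, 0, 0, 0], [0, 0, -2.9, 0, 0, 0, 0], [0, 0, -2.9, 0, 0, 0, 0]],
  ],
)

```text
time_s: 7.95
ee_pos: [0.5256, -0.0208, 0.1864]
tool_rot: [[0.433, -0.901, -0.002], [-0.901, -0.433, 0.0], [-0.001, 0.002, -1.0]]
contact_force: [0.2, 0.3, -0.8]
grip_width: 0.005
```

```bash
python3 look.py 2
```

```text
8.05 [ 0.5253528  -0.02080733  0.18588194] [-0.66253191  0.66933999  1.56286224]
```

View pics/look2.png

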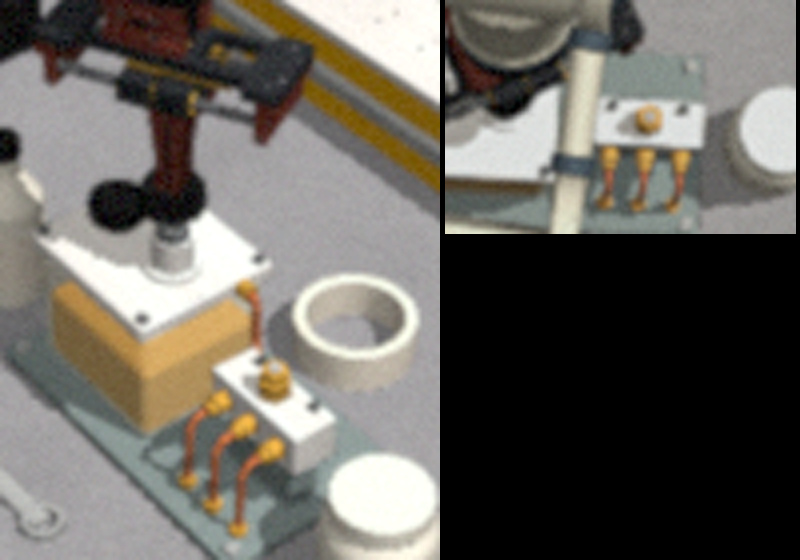

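Three strokes done; the pin is still in, with its tip at look (276,370). Continuing.

Emit:
send_rows(
  increments=[
    [[0, 0, 1.4, 0, 0, 0, 0], [0, 0, 2.9, 0, 0, 0, 0], [0, 0, 2.9, 0, 0, 0, 0], [0, 0, 2.9, 0, 0, 0, 0]],
  ],
)

```text
time_s: 8.45
ee_pos: [0.5265, -0.0209, 0.1633]
tool_rot: [[0.433, -0.901, 0.006], [-0.901, -0.433, -0.001], [0.003, -0.005, -1.0]]
contact_force: [-5.8, 0.4, 23.3]
grip_width: 0.005
```

Emit:
send_rows(
  increments=[
    [[0, 0, -1.5, 0, 0, 0, 0], [0, 0, -2.9, 0, 0, 0, 0], [0, 0, -2.9, 0, 0, 0, 0], [0, 0, -2.9, 0, 0, 0, 0]],
  ],
)

```text
time_s: 8.85
ee_pos: [0.5257, -0.0209, 0.1868]
tool_rot: [[0.433, -0.901, -0.001], [-0.901, -0.433, 0.0], [-0.001, 0.001, -1.0]]
contact_force: [-0.5, -0.4, -0.1]
grip_width: 0.006
```

```bash
python3 look.py 3
```

```text
8.95 [ 0.52541261 -0.02082254  0.18609166] [ 0.16190261  0.27569725 -0.20522903]
```

View pics/look3.png

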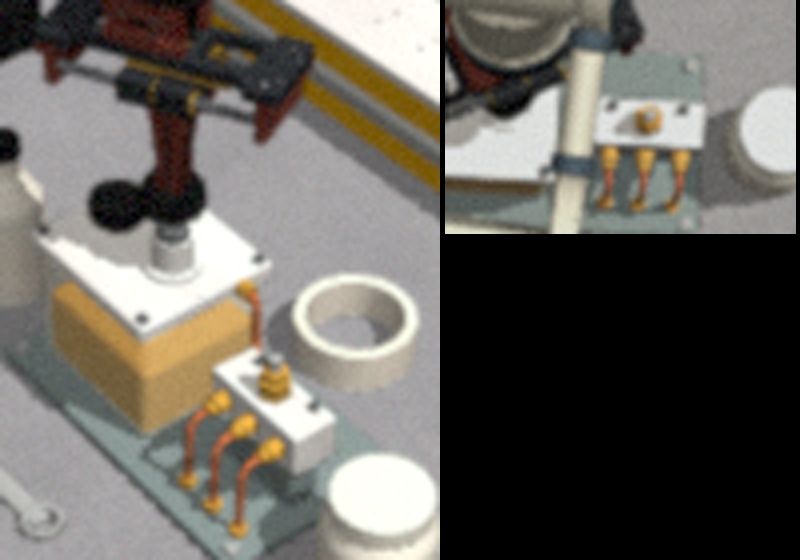

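Emit:
send_rows(
  increments=[
    [[0, 0, 1.4, 0, 0, 0, 0], [0, 0, 2.9, 0, 0, 0, 0], [0, 0, 2.9, 0, 0, 0, 0], [0, 0, 2.9, 0, 0, 0, 0]],
  ],
)

```text
time_s: 9.35
ee_pos: [0.5268, -0.021, 0.1633]
tool_rot: [[0.433, -0.901, 0.007], [-0.901, -0.433, -0.001], [0.004, -0.006, -1.0]]
contact_force: [-5.1, 0.7, 21.0]
grip_width: 0.005
```

Emit:
send_rows(
  increments=[
    [[0, 0, -1.5, 0, 0, 0, 0], [0, 0, -2.9, 0, 0, 0, 0], [0, 0, -2.9, 0, 0, 0, 0], [0, 0, -2.9, 0, 0, 0, 0]],
  ],
)

```text
time_s: 9.75
ee_pos: [0.5257, -0.0208, 0.1867]
tool_rot: [[0.433, -0.901, -0.001], [-0.901, -0.433, 0.0], [-0.001, 0.001, -1.0]]
contact_force: [0.2, -0.5, -0.8]
grip_width: 0.006
```

```bash
python3 look.py 4
```

```text
9.85 [ 0.52538495 -0.02080754  0.18603307] [-0.26073952  0.7510895  -0.45582324]
```

View pics/look4.png

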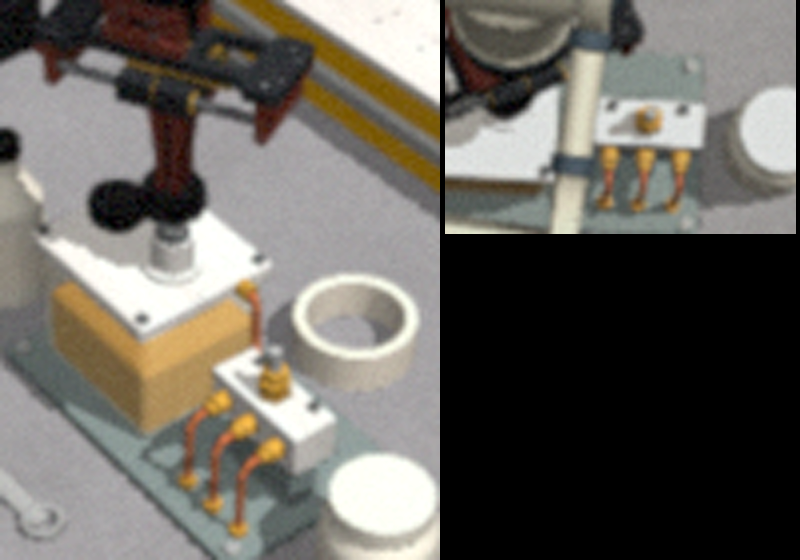

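The pin rose on strokes 4 and 5 and its top is now at look (276,353). Extra strokes do no harm, so I'll go on to eight.

Emit:
send_rows(
  increments=[
    [[0, 0, 1.4, 0, 0, 0, 0], [0, 0, 2.9, 0, 0, 0, 0], [0, 0, 2.9, 0, 0, 0, 0], [0, 0, 2.9, 0, 0, 0, 0]],
  ],
)

```text
time_s: 10.25
ee_pos: [0.5265, -0.0209, 0.1633]
tool_rot: [[0.433, -0.901, 0.006], [-0.901, -0.433, -0.001], [0.003, -0.005, -1.0]]
contact_force: [-4.9, 1.5, 23.0]
grip_width: 0.007
```

Emit:
send_rows(
  increments=[
    [[0, 0, -1.5, 0, 0, 0, 0], [0, 0, -2.9, 0, 0, 0, 0], [0, 0, -2.9, 0, 0, 0, 0], [0, 0, -2.9, 0, 0, 0, 0]],
  ],
)

```text
time_s: 10.65
ee_pos: [0.5256, -0.0208, 0.1864]
tool_rot: [[0.433, -0.901, -0.002], [-0.901, -0.433, 0.0], [-0.001, 0.002, -1.0]]
contact_force: [0.9, -0.1, -0.1]
grip_width: 0.006
```

Emit:
send_rows(
  increments=[
    [[0, 0, 1.4, 0, 0, 0, 0], [0, 0, 2.9, 0, 0, 0, 0], [0, 0, 2.9, 0, 0, 0, 0], [0, 0, 2.9, 0, 0, 0, 0]],
  ],
)

```text
time_s: 11.05
ee_pos: [0.5265, -0.0209, 0.1632]
tool_rot: [[0.433, -0.901, 0.006], [-0.901, -0.433, -0.001], [0.003, -0.005, -1.0]]
contact_force: [-6.7, 0.9, 25.2]
grip_width: 0.004
```

Emit:
send_rows(
  increments=[
    [[0, 0, -1.5, 0, 0, 0, 0], [0, 0, -2.9, 0, 0, 0, 0], [0, 0, -2.9, 0, 0, 0, 0], [0, 0, -2.9, 0, 0, 0, 0]],
  ],
)

```text
time_s: 11.45
ee_pos: [0.5253, -0.0208, 0.1858]
tool_rot: [[0.433, -0.901, -0.003], [-0.901, -0.433, 0.0], [-0.001, 0.002, -1.0]]
contact_force: [0.2, -0.5, -0.8]
grip_width: 0.005
```

```bash
python3 look.py 5
```

```text
11.55 [ 0.52517144 -0.02080978  0.18543854] [-0.45316944 -0.09619006 -0.07213702]
```

Emit:
send_rows(
  increments=[
    [[0, 0, 1.4, 0, 0, 0, 0], [0, 0, 2.9, 0, 0, 0, 0], [0, 0, 2.9, 0, 0, 0, 0], [0, 0, 2.9, 0, 0, 0, 0]],
  ],
)

```text
time_s: 11.95
ee_pos: [0.5263, -0.0209, 0.1632]
tool_rot: [[0.433, -0.901, 0.006], [-0.901, -0.433, -0.001], [0.003, -0.005, -1.0]]
contact_force: [-8.0, -0.3, 24.8]
grip_width: 0.006
```

Emit:
send_rows(
  increments=[
    [[0, 0, -1.5, 0, 0, 0, 0], [0, 0, -2.9, 0, 0, 0, 0], [0, 0, -2.9, 0, 0, 0, 0], [0, 0, -2.9, 0, 0, 0, 0]],
  ],
)

```text
time_s: 12.35
ee_pos: [0.5256, -0.0208, 0.1862]
tool_rot: [[0.433, -0.901, -0.002], [-0.901, -0.433, 0.0], [-0.001, 0.002, -1.0]]
contact_force: [-0.6, -0.3, 0.0]
grip_width: 0.002
```

Emit:
send_rows(
  increments=[
    [[0, 0, -3, 0, 0, 0, 0], [0, 0, -6, 0, 0, 0, 0], [0, 0, -9, 0, 0, 0, 0], [0, 0, -10, 0, 0, 0, 0], [0, 0, -10, 0, 0, 0, 0]],
  ],
)

```text
time_s: 12.85
ee_pos: [0.5263, -0.0209, 0.2878]
tool_rot: [[0.433, -0.901, 0.001], [-0.901, -0.433, -0.0], [0.0, -0.001, -1.0]]
contact_force: [0.3, -0.4, -0.0]
grip_width: 0.007
```

```bash
python3 look.py 6; python3 - <<'E'
import cv2,numpy as np
I=[cv2.resize(cv2.imread(f'pics/look{n}.png')[330:420,210:345],None,fx=2.9,fy=2.9) for n in (1,4,5,6)]
cv2.imwrite('pics/pins.png',np.vstack([np.hstack(I[:2]),np.hstack(I[2:])]))
E
```

```text
12.95 [ 0.52569891 -0.020846    0.28536939] [ 0.51242783  0.02686398 -0.37176206]
```

View pics/look6.png

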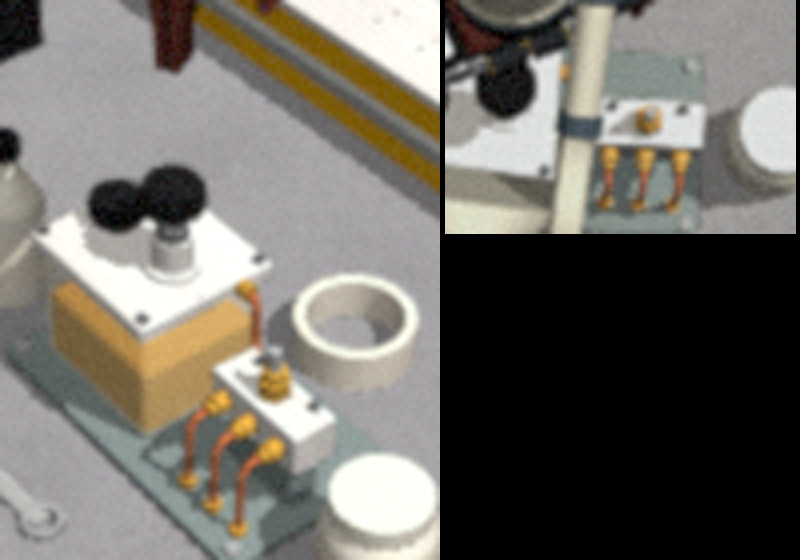

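View pics/pins.png

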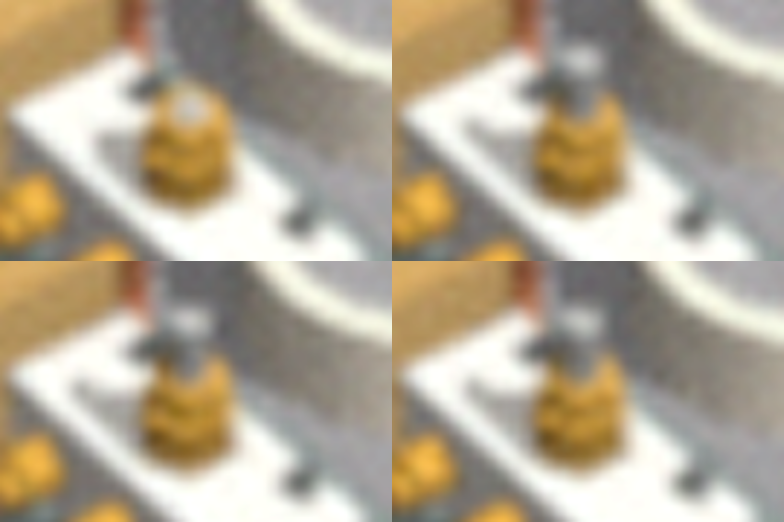

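```bash
python3 - <<'E'
from h import *
import cv2
pin=back('top',312.1,220.4,.116);print(pin)
for z in(.116,.132):print(z,proj('side',[pin[0],pin[1],z]).round(2),proj('top',[pin[0],pin[1],z]).round(2))
g=[]
for n in(1,2,3,4,5,6):
    im=cv2.cvtColor(cv2.imread(f'pics/look{n}.png'),cv2.COLOR_BGR2GRAY).astype(float)
    print(n,im[340:384:4,274:280].mean(1).round().astype(int))
im=np.mean([viewer.snapshot('side').astype(float) for _ in range(8)],0)
cv2.imwrite('pics/pinavg.png',cv2.convertScaleAbs(cv2.resize(im[225:260,290:330,::-1],None,fx=15,fy=15,interpolation=cv2.INTER_CUBIC),alpha=1.3))
E
```

```text
[ 0.52003358 -0.13428945  0.116     ]
0.116 [307.54 242.46] [312.1 220.4]
0.132 [307.67 238.23] [312.5  219.32]
1 [106 108 107 108 123 162 194 198 184 164 140]
2 [105 106 105 108 121 159 196 198 180 161 138]
3 [102 104 108 137 179 180 144 138 155 160 138]
4 [100 130 179 186 147 128 128 138 152 156 139]
5 [103 128 178 185 145 127 128 139 158 159 138]
6 [104 127 174 186 150 128 126 137 157 160 139]
```

View pics/pinavg.png

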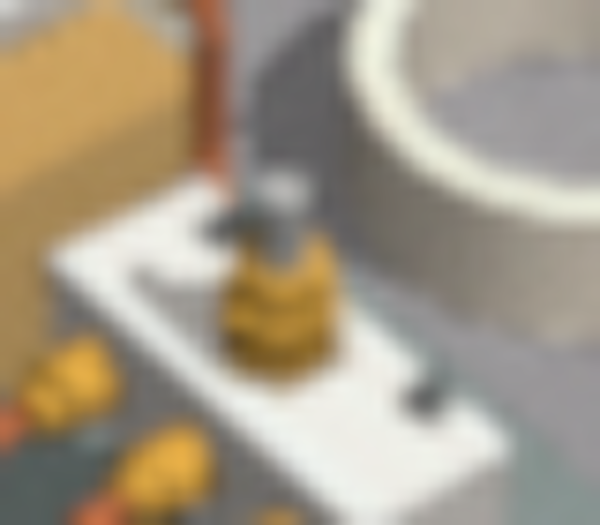

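The pin's side-view profile is identical after strokes 5, 7 and 8. It rose about 4 px, where 4.2 px is expected for 16 mm, so it is fully out. The knob is up and the hand is clear. Handing in.

```bash
python3 -c "
from plant import order
print(order.job_done())"
```

```text
the job is handed in; nothing more can be done
None
```

The pin is fully out, the plunger is back up and the job is handed in; no verdict was reported. I made eight full strokes on the knob's top with the closed fingertips. Each went down to the 20 mm stop with about 20–30 N, and the plunger sprang back every time.

**Last checks**
- **Pin:** it started rising on stroke 4. Its position in the pictures was identical after strokes 5, 7 and 8. It rose about 4 px, against 4.2 px expected for the full 16 mm.
- **Plunger:** the knob was at its up position in the last picture.
- **Hand:** raised about 10 cm clear of the knob, at about 13 s of the 54 s allowed, with no contact force.
- **Loose things:** those in the final close-up (oil bottle, ink jar, tape roll and the visible end of the wrench) looked unmoved. I did not picture the ink knife, mixing cup and squeegee again at the end; the arm did pass over the bench's right side on its way in.

**Disagreements**
- **Fingertip height:** with the fingers closed, they met the knob about 22–24 mm higher than the TCP height and `env.tip_reach` suggest. I therefore found contact by force and pictures.
- **Trained networks:** some positions were wrong (filler cap in both views, knob in the side view) and the pin tip was not found. I ignored those and used my own measurements from the pictures; the network's top-view knob position agreed with mine.

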